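# Show a bearing ball under the bench magnifier

## Robot

A 6-joint arm with a two-finger parallel gripper is mounted at the origin on a cart in front of the work surface, level with it; the furniture and walls round the work are solid. World frame = base frame: x ahead of the robot, y to its left, z up, the work surface at z = 0. Lengths are in m, angles in rad, forces in N, time in s.
With the tool pointing down it reaches from about 0.375 to 0.975 m from the base axis. Payload 3.8 kg.
Tool frame: the origin (TCP) lies at the very end of the fingers, on their centre line; the grasp point (between the pads) lies 19 mm behind it (robot.grip_depth is the z of the grasp point in the tool frame, in m); z points along the fingers, y is the direction in which the jaws open and shut (so a half turn about z gives the same grasp; the last joint's range is limited). The gripper opens to 85 mm and grips with 20 to 120 N. Pads are 22 mm wide; open, the fingers measure 114 mm over their backs; the gripper's body (76 mm by 85 mm) begins 54 mm behind the grasp point. The pads swing forward as they close: fully open they stand 13 mm farther back than shut.
Start: joints at [1.187, 0.264, 1.604, -0, 1.274, -0.037], TCP at [0.229, 0.635, 0.231] pointing down, gripper open.
Joint ranges: [-2.63, 2.63], [-0.94, 2.18], [0.31, 2.57], [-1.31, 4.45], [0, 2.66], [-2.55, 2.55]. Speed limits (rad/s): [2.57, 2.57, 3.14, 3.14, 3.14, 3.14].

## Interface

Orientations are given as a unit quaternion [w, x, y, z].
In Python, from workcell import robot gives the robot as it stands. The module is installed in compiled form; this text tells all that it offers.
- The arm moves only by the tool play_rows, never from a script. Its argument "increments" is text: rows parted by semicolons, each of 6 numbers parted by spaces: the shift along the tool's x, y, z scaled (see below), then the turn, a rotation vector about the tool's x, y, z scaled (see below). In form: x y z rx ry rz; .... A call has 1 to 12 rows; each row shifts and turns the commanded pose from where the row before left it, along the tool's axes as they then stand; what a row does not reach is not made up. The controller multiplies each number of a shift by 0.5 m and each number of a turn by pi rad. A row lasts 1/10 s, in which the tool goes at most 50 mm and 8.59 degrees, less where a joint would pass 70% of its speed; a pose out of reach is approached as far as the arm can. A call with a number of a shift or a turn outside -1 to 1 is refused whole. A call with a gripper value outside its range is refused whole. "hand" is the gripper command: -1 is fully open, 1 is shut, values between are in proportion, set as the call begins (left out, the last holds). The fingers move at their own pace and stop on an object; the grip force is fixed at half the most. Time passes only in rows, so rows that do not move let the fingers close. It gives the time, the measured TCP pose, the force and the opening at its end, in the units of the state.
- robot.get_obs(): the state, without advancing time (a new reading comes with each control period).
- robot.camera(name): name is "side" or "top"; returns the picture (420x560x3 uint8, blue, green, red); there is no depth.
- robot.calibration(name): a dict with "mtx" (3x3 intrinsics, pixels), "R" (3x3) and "t" (3): a world point X has camera coordinates R X + t. Camera axes: x right, y down, z forward; pixel columns grow to the right and rows downward; lengths in m; the calibration is good to about 2 mm. A picture is of the moment at which its call begins. calibration takes no time and is no camera call.
- robot.close_job(): hands the job in, once; it reports no verdict.
Trained networks look in the newest picture that a camera, given by its name, has taken for a name from the list of things; names that differ only in an ending like _2 or _b are one class to them, and where a whole thing is asked for, a point or a joint stands for the part that bears it (a point fixed in the world has none). Each returns a list of dicts, best first, with "conf" (0 to 1); they miss things now and then, are a little off and sometimes report something else, mostly with a low value. They report only what shows in the picture. A call takes as long as a camera call.
- robot.look_for(camera, label): "uv" ([column, row] in pixels, amid what is visible of it).
The state is a dict: "clock": time; "qpos": joint angles; "joint_velocities": joint speeds; "effort": joint torques, N m; "eef_pos": TCP position; "orientation": TCP orientation; "wrist_force": force on the tool from outside, world axes, zero at the start; "ft_torque": the same for the moment, N m; "opening": finger opening in m.
Only numpy, scipy, OpenCV 4.12 (cv2) and the standard library are available. Lean on these libraries where they do the work, as an engineer would, in place of code of your own. Each camera call takes 0.05 s, during which the arm holds its last target.

## Task

The bearing ball has to be looked over for pits: first fold the magnifier's round lens down on its stiff hinge until it lies level over the stand's foot, and leave it so. Then lift the small tray by its wooden handle and, without letting the ball out of its pocket or disturbing the other things on the worktop, bring the ball under the middle of the lens, about 55 mm below it. Finish holding the tray there, still and level and clear of the stand; do not put it down or let go.

Things in the scene. Friction and masses are not known exactly. Their poses are not given: they have to be found in the camera images.
- lens_frame (a joint): angle of the magnifier's round lens frame above level, rad: 0 = lens lies level over the foot, 1.57 = stands upright; it starts raised somewhere between 0.7 and 1.35. It can be pushed past level, down to -0.45: there is no stop at level. The stiff friction hinge (0.2 N m) stays where it is left.
- lens_hinge (a point): centre of the magnifier's hinge, 130 mm above the worktop, at the top of the column; the hinge axis is this frame's y axis, and with the lens level the lens reaches from here along this frame's -x. The stand does not move: dark steel foot 150 x 112 mm, 14 mm high, reaching from 130 mm in front of the hinge (along -x) to 20 mm behind it; steel column 14 mm thick under the hinge.
- lens_center (a point): centre of the lens, 80 mm from the hinge; glass in a round black frame 110 mm across and 10 mm thick
- lens_tab (a point): middle of the frame's finger tab, on the rim opposite the hinge, 148 mm from the hinge and 68 mm from the lens centre. Tab: black, 16 mm wide (along the hinge axis), 8 mm thick, end 14 mm further out from the hinge. With the lens at joint angle a this point lies 148*cos(a) mm towards the frame's -x and 148*sin(a) mm above the hinge.
- tray_grip (a point): middle of the ball tray's wooden handle, 25 mm above the tray's underside: the place to grip. Handle 92 mm long (along the tray's x), 16 mm wide (along its y), 22 mm high, underside 14 mm above the worktop. x points from the handle to the pan, z up. Tray about 0.11 kg, loose; its balance point lies about 70 mm from here towards the pan. A rubber foot 12 mm thick stands under the handle, 38 mm from here towards its free end.
- tray_pocket (a point): centre of the ball when it rests in the pocket, 12 mm above the tray's underside, 130 mm from tray_grip along the tray's +x. The pan is dark steel, 68 mm square with an 11 mm high border; the pocket in its middle is 14 mm across and only 1.8 mm deep: the ball rolls out if the tray tips 35 to 40 degrees or is jerked.
- ball_center (a point): centre of the loose steel ball, 16 mm in diameter, 17 g, in the tray's pocket
- side_cutters_mid (a point): side cutters with red handles lying flat, 157 x 58 x 14 mm, centre; leave alone
- tape_masking_mid (a point): roll of masking tape lying flat, 94 mm across, 25 mm high, centre; leave alone
- screwdriver_mid (a point): screwdriver with yellow handle, 195 mm long, 32 mm thick, centre; leave alone

How it is judged:
By the outcome, as a careful person would: the job done as asked, in the order asked, and still so for the second after the job is handed in, while the arm keeps its last pose, push and grip.
It also fails if it takes over 58 s, if anything falls off the work surface, if the arm or the gripper's body presses on something with over 40 N, if the wrist force passes 120 N, or if a joint passes its speed limit or range.

## Working session

There is one attempt and no reset: what is moved stays moved. The work goes in short steps, Python scripts to look and compute and a tool call to move; the robot and the scene stay as the last step left them, time stands still between calls to the robot, and variables do not carry over. Pictures are saved under pics/ and viewed, and the job is handed in when it is done.

Besides the shell and the picture viewer there is one more tool, called as name(argument=value, ...), one argument or row to a line, values as JSON. play_rows: Moves the arm, as the interface text tells. Its arguments: {"type":"object","properties":{"increments":{"type":"string"},"hand":{"type":"number"}},"required":["increments"]}

```bash
mkdir -p pics; ls
python3 - <<'E'
from workcell import robot
import cv2, numpy as np
for c in ("side","top"):
    im=robot.camera(c); cv2.imwrite(f"pics/{c}0.png",im)
    k=robot.calibration(c); print(c,k["mtx"].tolist(),np.round(k["R"],4).tolist(),np.round(k["t"],4).tolist(), (-k["R"].T@k["t"]).round(3))
    for n in ["lens_center","lens_tab","lens_hinge","tray_grip","tray_pocket","ball_center","side_cutters_mid","tape_masking_mid","screwdriver_mid","lens_frame"]:
        try: print(n,[(np.round(d["uv"],1).tolist(),round(d["conf"],2)) for d in robot.look_for(c,n)][:3])
        except Exception as e: print(n,e)
print(robot.get_obs())
E
```

```text
pics
side [[477.3081615987709, 0.0, 274.5081511640968], [0.0, 477.3081615987709, 207.73450119201715], [0.0, 0.0, 1.0]] [[0.8851, -0.4652, -0.0117], [-0.2757, -0.504, -0.8185], [0.3749, 0.7277, -0.5743]] [-0.5202, 0.1843, 1.1816] [ 0.068 -1.009  0.823]
lens_center [([258.6, 148.4], 0.79), ([320.8, 288.7], 0.28)]
lens_tab [([257.6, 147.2], 0.75), ([212.1, 218.1], 0.54), ([262.7, 193.9], 0.4)]
lens_hinge [([262.7, 193.5], 0.67), ([258.0, 146.2], 0.5)]
tray_grip [([321.5, 290.5], 0.68)]
tray_pocket [([320.7, 288.3], 0.79), ([387.9, 317.4], 0.17)]
ball_center []
side_cutters_mid [([212.2, 220.3], 0.67)]
tape_masking_mid [([385.7, 315.6], 0.57)]
screwdriver_mid [([190.9, 190.8], 0.56)]
lens_frame [([258.9, 143.4], 0.9)]
top [[399.9198736212837, 0.0, 282.8649884200592], [0.0, 399.9198736212837, 207.72538900719562], [0.0, 0.0, 1.0]] [[0.009, -0.9999, 0.0104], [-0.9981, -0.0096, -0.0607], [0.0607, -0.0098, -0.9981]] [-0.125, 0.548, 1.1564] [ 0.478 -0.108  1.189]
lens_center [([350.1, 204.6], 0.73), ([199.7, 185.7], 0.64)]
lens_tab [([195.6, 186.5], 0.72)]
lens_hinge [([210.2, 191.3], 0.68)]
t
[... 258 characters left out ...]
1.1, 'qpos': array([ 1.18706857e+00,  2.63887790e-01,  1.60397990e+00,  2.34505525e-06,
        1.27376446e+00, -3.68886232e-02]), 'joint_velocities': array([-3.21926766e-04,  8.57455853e-04, -1.07900701e-03,  1.74381397e-03,
        9.38312178e-05, -3.26611138e-04]), 'effort': array([ 9.71878289e-04, -5.15078402e+01, -3.67740047e+01, -7.17411035e-05,
        5.17840963e-04, -3.97497203e-06]), 'eef_pos': array([0.22943807, 0.63479152, 0.23129883]), 'orientation': array([-5.21928607e-06,  1.72551965e-01,  9.85000416e-01, -1.90797441e-05]), 'wrist_force': array([ 1.09901214,  0.04533398, -0.66850543]), 'ft_torque': array([ 0.03746087, -0.02562287, -0.04970041]), 'opening': 0.08540330102725989}
```

View pics/side0.png

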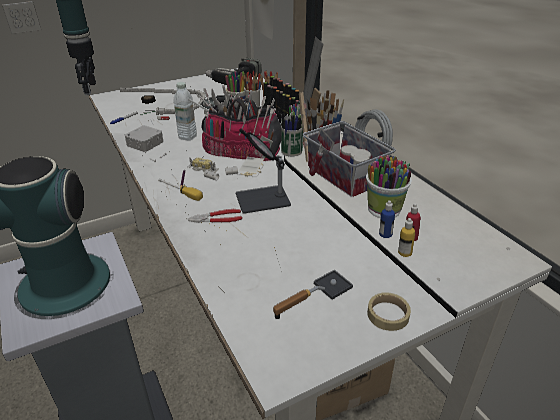

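View pics/top0.png

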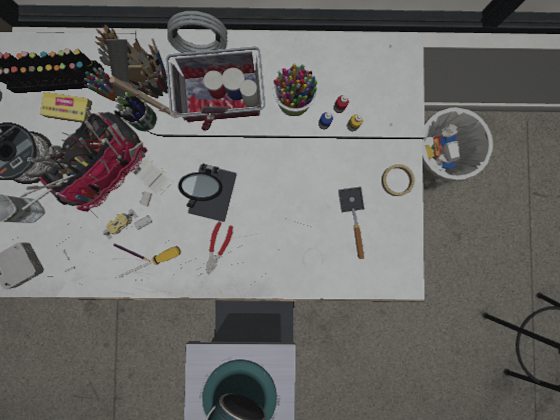

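Run:
```python
import cv2
a=cv2.imread("pics/side0.png"); cv2.imwrite("pics/s_lens.png",cv2.resize(a[90:260,170:330],None,fx=4.5,fy=3.5*4.5/4.5,interpolation=cv2.INTER_CUBIC))
cv2.imwrite("pics/s_tray.png",cv2.resize(a[240:350,260:430],None,fx=4.5,fy=4.5,interpolation=cv2.INTER_CUBIC))
b=cv2.imread("pics/top0.png"); cv2.imwrite("pics/t_lens.png",cv2.resize(b[125:255,150:270],None,fx=4.5,fy=4.5,interpolation=cv2.INTER_CUBIC))
cv2.imwrite("pics/t_tray.png",cv2.resize(b[140:260,300:450],None,fx=5,fy=5,interpolation=cv2.INTER_CUBIC))
```

```text
(no output)
```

View pics/s_lens.png

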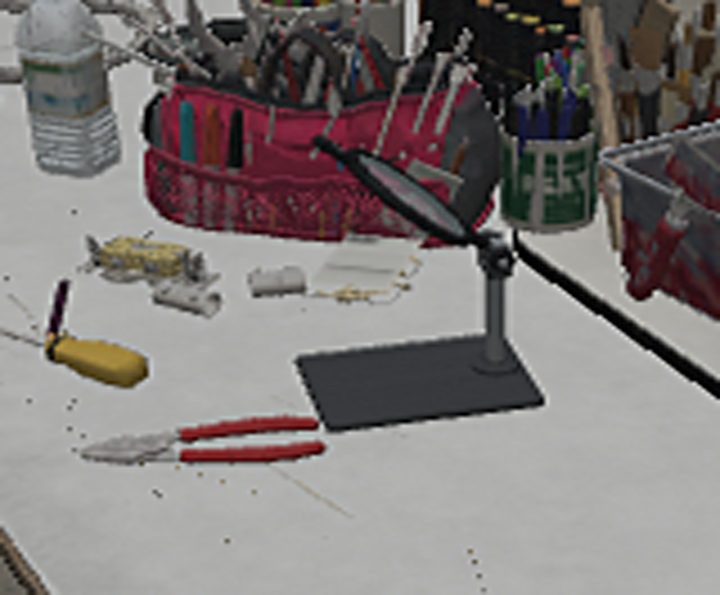

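View pics/t_lens.png

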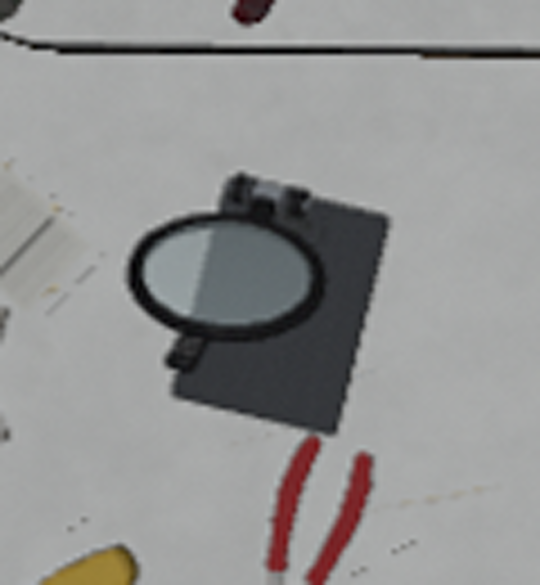

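View pics/s_tray.png

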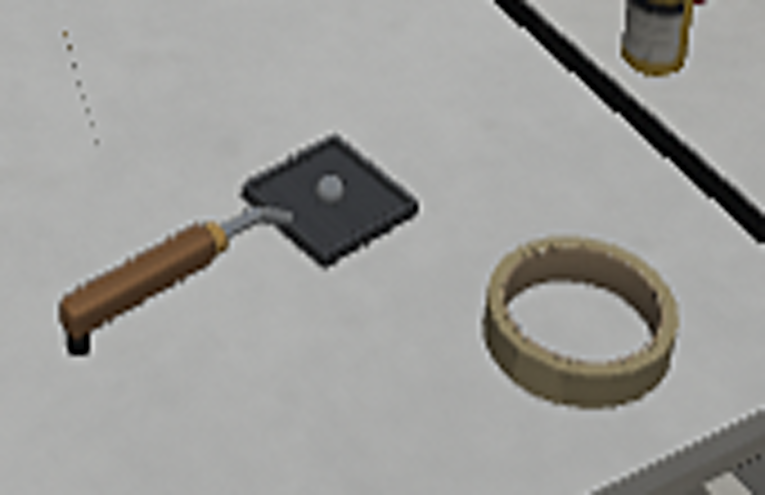

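View pics/t_tray.png

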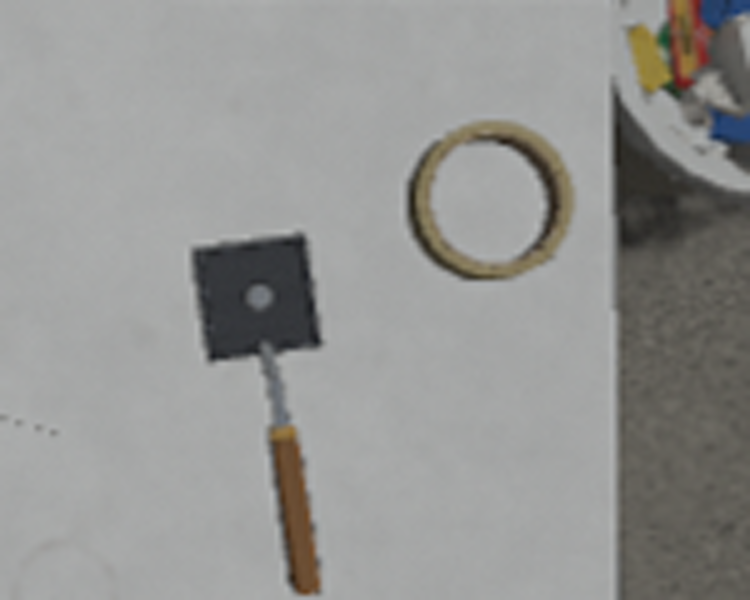

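```bash
cat > h.py <<'E'
import numpy as np, cv2
from scipy.optimize import least_squares
from scipy.spatial.transform import Rotation as Rot
from workcell import robot
K={c:robot.calibration(c) for c in("side","top")}
def proj(c,X):
    k=K[c]; X=np.atleast_2d(X); p=X@k["R"].T+k["t"]; p=p@k["mtx"].T; return p[:,:2]/p[:,2:]
def T(p,L): # p x,y,yaw
    L=np.atleast_2d(np.array(L,float)); c,s=np.cos(p[2]),np.sin(p[2])
    return np.c_[p[0]+c*L[:,0]-s*L[:,1],p[1]+s*L[:,0]+c*L[:,1],L[:,2]]
def lens(p,a,L): # lens coords: r out from hinge, s along y, n normal up
    L=np.atleast_2d(np.array(L,float)); r,s,n=L.T
    return T(p,np.c_[-r*np.cos(a)+n*np.sin(a)*1, s, .130+r*np.sin(a)+n*np.cos(a)])
def obs(): 
    o=robot.get_obs(); print({k:np.round(o[k],4).tolist() for k in("clock","qpos","eef_pos","orientation","wrist_force","opening")}); return o
E
cat > fit.py <<'E'
from h import *
def c45(u,v,ox,oy,f=4.5,g=None): return [ox+u/f,oy+v/(g or f)]
st=[("top",c45(388,215,150,125),(.02,-.056,.014)),("top",c45(335,433,150,125),(-.13,-.056,.014)),("top",c45(173,393,150,125),(-.13,.056,.014)),
("side",c45(297,358,170,90,4.5,3.5),(-.13,.056,.014)),("side",c45(327,420,170,90,4.5,3.5),(-.13,-.056,.014)),("side",c45(545,397,170,90,4.5,3.5),(.02,-.056,.014))]
def res(p):
    return np.concatenate([proj(c,T(p,L))[0]-uv for c,uv,L in st])
best=min((least_squares(res,[.6,.1,y],loss='soft_l1') for y in(0,1.5,-1.5,3)),key=lambda r:r.cost)
print("stand",best.x.round(4),best.fun.round(1)); S=best.x
ln=[("side",c45(315,140,170,90,4.5,3.5),(.160,0,0)),("top",c45(180,360,150,125),(.157,0,0))]
def r2(a): return np.concatenate([proj(c,lens(S,a[0],L))[0]-uv for c,uv,L in ln])
b=least_squares(r2,[1.]); print("a",b.x,b.fun.round(1))
tr=[("top",c45(193,248,300,140,5),(.034,.034,.011)),("top",c45(303,235,300,140,5),(.034,-.034,.011)),("top",c45(321,345,300,140,5),(-.034,-.034,.011)),("top",c45(210,360,300,140,5),(-.034,.034,.011)),("top",c45(259,296,300,140,5),(0,0,.014)),
("top",c45(305,590,300,140,5),(-.176,0,.03)),("side",c45(330,187,260,240),(0,0,.012)),("side",c45(335,137,260,240),(.034,.034,.011)),("side",c45(418,205,260,240),(.034,-.034,.009)),("side",c45(325,262,260,240),(-.034,-.034,.007)),("side",c45(243,190,260,240),(-.034,.034,.011))]
def r3(p): return np.concatenate([proj(c,T(p,L))[0]-uv for c,uv,L in tr])
t=min((least_squares(r3,[.5,-.2,y],loss='soft_l1') for y in(0,1.5,-1.5,3)),key=lambda r:r.cost)
print("tray pocket",t.x.round(4),t.fun.round(1)); P=t.x
print("grip",T(P,(-.13,0,.025)))
np.savez("est.npz",S=S,P=P,a=b.x[0])
def draw(c,im):
    f=8; 
    def pl(X,col): 
        uv=proj(c,X); cv2.polylines(im,[np.round(uv*16).astype(int).reshape(-1,1,2)],True,col,1,cv2.LINE_AA,4)
    pl(T(S,[(.02,-.056,.014),(-.13,-.056,.014),(-.13,.056,.014),(.02,.056,.014)]),(0,255,0))
    th=np.linspace(0,6.28,40); pl(lens(S,b.x[0],np.c_[.08+.055*np.cos(th),.055*np.sin(th),0*th]),(0,255,255))
    pl(lens(S,b.x[0],[(.134,-.008,0),(.162,-.008,0),(.162,.008,0),(.134,.008,0)]),(0,0,255))
    pl(T(P,[(.034,.034,.011),(-.034,.034,.011),(-.034,-.034,.011),(.034,-.034,.011)]),(0,255,0))
    pl(T(P,[(-.084,.008,.036),(-.176,.008,.036),(-.176,-.008,.036),(-.084,-.008,.036)]),(0,255,255))
    return im
a=draw("side",cv2.imread("pics/side0.png")); b_=draw("top",cv2.imread("pics/top0.png"))
R=lambda x:cv2.resize(x,(400,300),interpolation=cv2.INTER_CUBIC)
cv2.imwrite("pics/ov.png",np.vstack([np.hstack([R(a[110:230,180:340]),R(a[240:330,260:380])]),np.hstack([R(b_[145:235,160:280]),R(b_[170:275,290:430])])]))
E
python3 fit.py
```

```text
stand [ 0.6467  0.0743 -0.232 ] [ 1.2 -0.6  0.4  0.3 -0.6  0.  -0.7 -1.9 -0.4  0.4  0.4 -0.7]
a [0.79165155] [0.4 0.2 1.1 0.2]
tray pocket [ 0.5771 -0.3247  0.1326] [ 0.6 -0.5  1.3 -0.7  0.8  0.1  0.3 -0.1  0.5 -0.2  0.5  0.9 -0.3  0.2
 -0.1 -1.7  0.1 -0.7 -0.8 -0.7 -0.8 -2.3]
grip [[ 0.44821934 -0.34187997  0.025     ]]
```

View pics/ov.png

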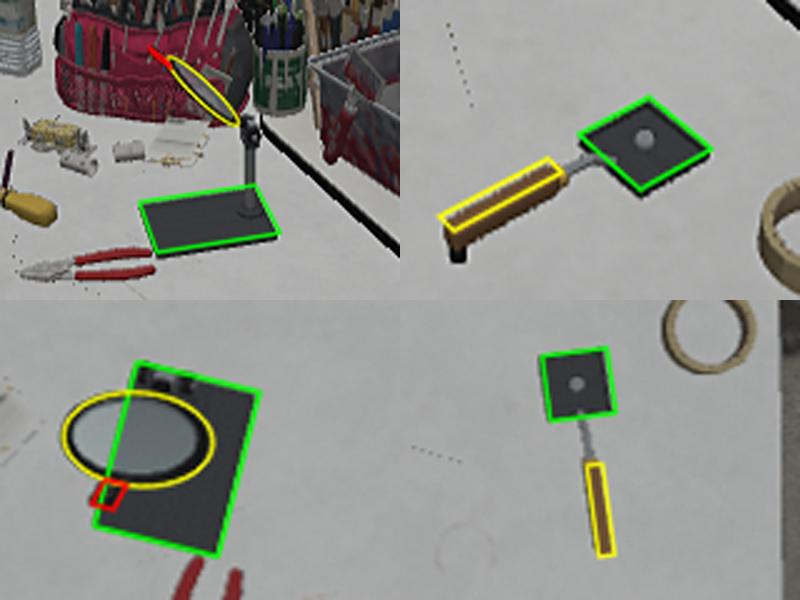

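```bash
cat >> h.py <<'E'
def plan(pos,head,n,dmax=None,cur=None):
    """rows from the current pose to tool-down pos, tool-y heading; prints rows (rounded, error fed forward)"""
    o=robot.get_obs(); p,q=(o["eef_pos"],o["orientation"]) if cur is None else cur
    R=Rot.from_quat(q,scalar_first=True)
    y=np.array([np.cos(head),np.sin(head),0]); z=np.array([0,0,-1.]); Rt=Rot.from_matrix(np.c_[np.cross(y,z),y,z])
    p=p.copy(); rows=[]
    for i in range(n):
        k=n-i
        d=np.round(R.inv().apply((np.array(pos)-p)/k)/.5,4); rv=(R.inv()*Rt).as_rotvec()/k
        if abs(np.linalg.norm((R.inv()*Rt).as_rotvec()))>3.0: print("near pi")
        rr=np.round(rv/np.pi,4); rows.append(np.r_[d,rr]); p=p+R.apply(d*.5); R=R*Rot.from_rotvec(rr*np.pi)
        assert np.linalg.norm(d)*.5<=.05 and np.linalg.norm(rr)*np.pi<.1499,(d,rr)
    for j in range(0,n,12): print("; ".join(" ".join(f"{v+0.:g}" for v in r) for r in rows[j:j+12]),"\n")
    return p,R.as_quat(scalar_first=True)
E
python3 - <<'E'
from h import *
e=np.load("est.npz");S=e["S"]
d=np.array([-np.cos(S[2]),-np.sin(S[2])])
o=robot.get_obs()
c=plan(np.r_[o["eef_pos"][:2],.32],1.223,2)
xy=S[:2]+d*.107; print(xy)
plan(np.r_[xy,.32],1.339,18,cur=c)
E
```

```text
0 0 -0.0887 0 0 0.0002; 0 0 -0.0887 0 0 0.0001 

[0.54255373 0.09894497]
-0.053 -0.0441 0 0 0 -0.0021; -0.0527 -0.0445 0 0 0 -0.002; -0.0524 -0.0448 0 0 0 -0.0021; -0.0521 -0.0451 0 0 0 -0.002; -0.0518 -0.0455 0 0 0 -0.0021; -0.0516 -0.0458 0 0 0 -0.002; -0.0513 -0.0461 0 0 0 -0.0021; -0.051 -0.0465 0 0 0 -0.002; -0.0507 -0.0468 0 0 0 -0.0021; -0.0503 -0.0471 0 0 0 -0.002; -0.05 -0.0474 0 0 0 -0.0021; -0.0497 -0.0478 0 0 0 -0.002 

-0.0494 -0.0481 0 0 0 -0.0021; -0.0491 -0.0484 0 0 0 -0.002; -0.0488 -0.0487 0 0 0 -0.0021; -0.0485 -0.049 0 0 0 -0.002; -0.0482 -0.0494 0 0 0 -0.0021; -0.0479 -0.0496 0 0 0 -0.002
```

play_rows(
  hand=1,
  increments="0 0 -0.09 0 0 0; 0 0 -0.09 0 0 0; -0.053 -0.044 0 0 0 -0.002; -0.053 -0.044 0 0 0 -0.002; -0.052 -0.045 0 0 0 -0.002; -0.052 -0.045 0 0 0 -0.002; -0.052 -0.045 0 0 0 -0.002; -0.052 -0.046 0 0 0 -0.002; -0.051 -0.046 0 0 0 -0.002; -0.051 -0.046 0 0 0 -0.002; -0.051 -0.047 0 0 0 -0.002; -0.05 -0.047 0 0 0 -0.002",
)

```text
clock: 2.3
eef_pos: [0.4043, 0.3365, 0.3215]
orientation: [0.0, 0.141, 0.99, 0.0]
wrist_force: [1.2, -0.3, -0.2]
opening: -0.0001
```

Run:
```python
from h import *
e=np.load("est.npz");S=e["S"]
d=np.array([-np.cos(S[2]),-np.sin(S[2])])
obs()
plan(np.r_[S[:2]+d*.107,.32],1.339,9)
```

```text
{'clock': 2.3, 'qpos': [0.6468, -0.0651, 1.7993, -0.0001, 1.4067, -0.6404], 'eef_pos': [0.4043, 0.3365, 0.3215], 'orientation': [0.0003, 0.1413, 0.99, 0.0002], 'wrist_force': [1.1761, -0.3444, -0.2477], 'opening': -0.0001}
-0.0443 -0.0421 0.0003 0 0 -0.0018; -0.044 -0.0423 0.0003 0 0 -0.0018; -0.0438 -0.0426 0.0003 0 0 -0.0018; -0.0436 -0.0428 0.0004 0 0 -0.0018; -0.0433 -0.0431 0.0003 0 0 -0.0019; -0.043 -0.0433 0.0004 0 0 -0.0018; -0.0428 -0.0436 0.0003 0 0.0001 -0.0019; -0.0426 -0.0438 0.0004 0.0001 0 -0.0018; -0.0423 -0.044 0.0003 0 0.0001 -0.0019
```

play_rows(
  increments="-0.044 -0.042 0 0 0 -0.002; -0.044 -0.042 0 0 0 -0.002; -0.044 -0.043 0 0 0 -0.002; -0.044 -0.043 0 0 0 -0.002; -0.043 -0.043 0 0 0 -0.002; -0.043 -0.043 0 0 0 -0.002; -0.043 -0.044 0 0 0 -0.002; 0 0 0 0 0 0; 0 0 0 0 0 0",
)

```text
clock: 3.2
eef_pos: [0.5117, 0.1526, 0.3213]
orientation: [-0.0, 0.121, 0.993, 0.0]
wrist_force: [-0.6, 0.6, 0.2]
opening: 0.0001
```

Run:
```python
from h import *
e=np.load("est.npz");S=e["S"]
d=np.array([-np.cos(S[2]),-np.sin(S[2])])
obs()
xy=S[:2]+d*.107
c=plan(np.r_[xy,.32],1.339,4)
c=plan(np.r_[xy,.25],1.339,3,cur=c)
```

```text
{'clock': 3.2, 'qpos': [0.2429, -0.0486, 1.7841, 0.0005, 1.4063, -1.0861], 'eef_pos': [0.5117, 0.1526, 0.3213], 'orientation': [-0.0002, 0.1206, 0.9927, 0.0002], 'wrist_force': [-0.6049, 0.5821, 0.216], 'opening': 0.0001}
-0.0214 -0.0224 0.0006 0 0 -0.0008; -0.0214 -0.0224 0.0006 0 0 -0.0008; -0.0213 -0.0225 0.0006 0.0001 -0.0001 -0.0008; -0.0213 -0.0225 0.0007 0 0 -0.0008 

0 0 0.0467 0 0 0; 0 0 0.0466 0 0 0; 0 0 0.0467 0 0 0
```

play_rows(
  increments="-0.021 -0.022 0 0 0 -0.001; -0.021 -0.022 0 0 0 -0.001; -0.021 -0.023 0 0 0 -0.001; -0.021 -0.023 0 0 0 0; 0 0 0.045 0 0 0; 0 0 0.045 0 0 0; 0 0 0.045 0 0 0; 0 0 0 0 0 0; 0 0 0 0 0 0",
)

```text
clock: 4.1
eef_pos: [0.5418, 0.0994, 0.2538]
orientation: [-0.0, 0.115, 0.993, -0.0]
wrist_force: [0.3, -1.1, -0.5]
opening: -0.0
```

Run:
```python
from h import *
obs()
a=robot.camera("side"); b=robot.camera("top")
R=lambda x:cv2.resize(x,(400,300),interpolation=cv2.INTER_CUBIC)
cv2.imwrite("pics/c1.png",np.hstack([R(a[90:210,180:340]),R(b[145:235,160:280])]))
```

```text
{'clock': 4.1, 'qpos': [0.1362, 0.016, 1.8429, 0.0001, 1.2836, -1.2041], 'eef_pos': [0.5418, 0.0994, 0.2538], 'orientation': [-0.0005, 0.115, 0.9934, -0.0001], 'wrist_force': [0.2984, -1.1102, -0.501], 'opening': -0.0}
```

View pics/c1.png

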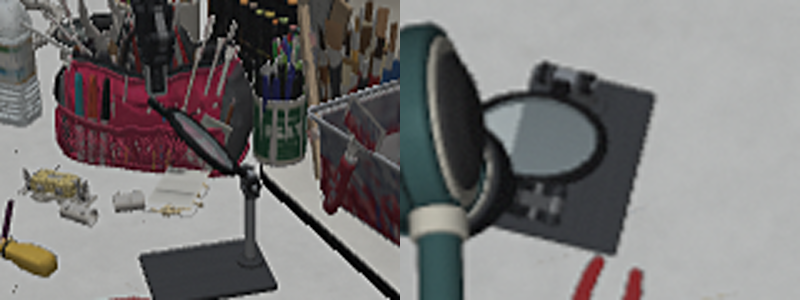

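play_rows(
  increments="0 0 0.018 0 0 0; 0.004 0 0.02 0 0 0; 0.019 0 0.025 0 0 0; 0.017 0 0.026 0 0 0; 0.014 0 0.028 0 0 0; 0.011 0 0.029 0 0 0; 0.008 0 0.03 0 0 0; 0.003 0 0.015 0 0 0; 0.002 0 0.015 0 0 0; 0 0 0 0 0 0; 0 0 0 0 0 0",
)

```text
clock: 5.3
eef_pos: [0.5043, 0.1083, 0.1508]
orientation: [0.0, 0.115, 0.993, -0.0]
wrist_force: [-0.6, -0.3, 1.2]
opening: 0.0
```

```bash
cat > look.py <<'E'
from h import *
import sys
obs()
a=robot.camera("side"); b=robot.camera("top")
cv2.imwrite(f"pics/{sys.argv[1]}_s.png",a);cv2.imwrite(f"pics/{sys.argv[1]}_t.png",b)
R=lambda x:cv2.resize(x,(400,300),interpolation=cv2.INTER_CUBIC)
cv2.imwrite(f"pics/{sys.argv[1]}.png",np.vstack([np.hstack([R(a[120:225,190:330]),R(b[145:235,160:280])]),np.hstack([R(a),R(b)])]))
E
python3 look.py c2
```

```text
{'clock': 5.3, 'qpos': [0.1634, 0.0289, 2.0266, -0.0002, 1.0859, -1.1768], 'eef_pos': [0.5043, 0.1083, 0.1508], 'orientation': [0.0001, 0.115, 0.9934, -0.0], 'wrist_force': [-0.5553, -0.2858, 1.1624], 'opening': 0.0}
```

View pics/c2.png

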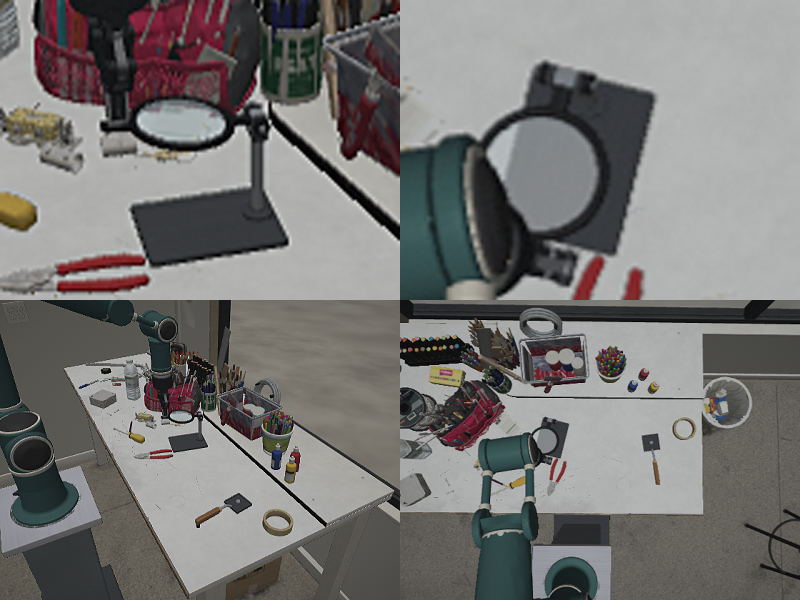

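play_rows(
  increments="0.004 0 0.009 0 0 0; 0.002 0 0.009 0 0 0; 0 0 0.008 0 0 0; 0 0 0.005 0 0 0; 0 0 0.002 0 0 0; 0 0 0 0 0 0; 0 0 0 0 0 0; 0 0 0 0 0 0",
)

```text
clock: 6.2
eef_pos: [0.501, 0.109, 0.1342]
orientation: [-0.0, 0.115, 0.993, -0.0]
wrist_force: [0.5, 0.1, -0.4]
opening: -0.0002
```

```bash
python3 look.py c3
```

```text
{'clock': 6.2, 'qpos': [0.1657, 0.0407, 2.0478, -0.0001, 1.0533, -1.1745], 'eef_pos': [0.501, 0.109, 0.1342], 'orientation': [-0.0001, 0.115, 0.9934, -0.0001], 'wrist_force': [0.5044, 0.1229, -0.4028], 'opening': -0.0002}
```

View pics/c3.png

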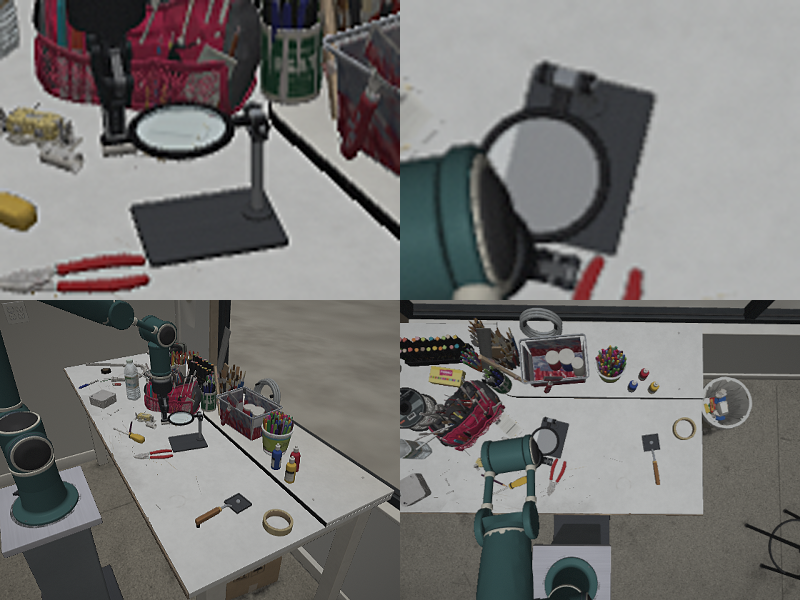

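Run:
```python
from h import *
S=np.load("est.npz")["S"]
out=[]
for n in("c2","c3"):
    a=cv2.imread(f"pics/{n}_s.png")
    def f(im): return cv2.resize(im[145:190,215:295],(800,450)[0:2] and (480,270),interpolation=cv2.INTER_CUBIC)
    b=a.copy()
    th=np.linspace(0,6.28,40)
    for L,col in((lens(S,0,np.c_[.08+.055*np.cos(th),.055*np.sin(th),0*th]),(0,255,255)),(lens(S,0,[(.134,-.008,0),(.162,-.008,0),(.162,.008,0),(.134,.008,0)]),(0,0,255))):
        cv2.polylines(b,[np.round(proj("side",L)*16).astype(int).reshape(-1,1,2)],True,col,1,cv2.LINE_AA,4)
    out.append(np.hstack([cv2.resize(x[145:190,215:275],(400,300),interpolation=cv2.INTER_CUBIC) for x in(a,b)]))
cv2.imwrite("pics/z3.png",np.vstack(out))
```

```text
(no output)
```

View pics/z3.png

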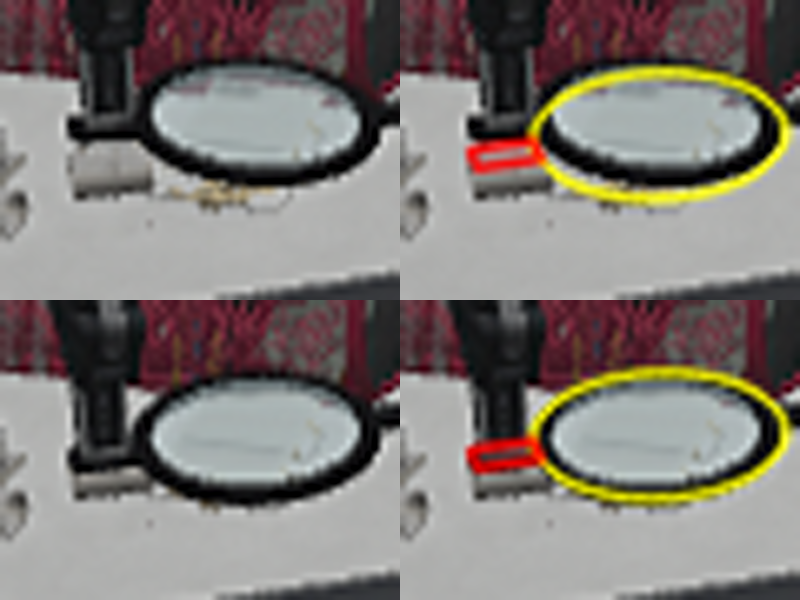

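Run:
```python
from h import *
P=np.load("est.npz")["P"]; g=T(P,(-.13,0,0))[0]
o=robot.get_obs()
c=plan(o["eef_pos"]+[0,0,.13],1.34,4)
h=P[2]-np.pi/2
c=plan([.46,-.13,.20],0.0,11,cur=c)
c=plan([g[0],g[1],.12],h,12,cur=c)
```

```text
0 0 -0.065 0 0 0; 0 0 -0.065 0 0 0; 0 0 -0.065 0 0 0; 0 0 -0.065 0 0 0.0001 

-0.0027 -0.044 0.0117 0 0 0.0388; -0.008 -0.0434 0.0117 0 0 0.0388; -0.0132 -0.0421 0.0117 0 0 0.0388; -0.0182 -0.0401 0.0117 0 0 0.0388; -0.023 -0.0376 0.0117 0 0 0.0388; -0.0274 -0.0346 0.0117 0 0 0.0388; -0.0314 -0.031 0.0117 0 0 0.0387; -0.0349 -0.0269 0.0117 0 0 0.0388; -0.0379 -0.0225 0.0117 0 0 0.0387; -0.0404 -0.0177 0.0117 0 0 0.0388; -0.0423 -0.0127 0.0117 0 0 0.0387 

-0.0353 -0.002 0.0133 0 0 0.0382; -0.0353 0.0023 0.0133 0 0 0.0381; -0.0348 0.0065 0.0133 0 0 0.0382; -0.0337 0.0106 0.0133 0 0 0.0381; -0.0322 0.0145 0.0133 0 0 0.0382; -0.0303 0.0183 0.0134 0 0 0.0381; -0.0279 0.0218 0.0133 0 0 0.0382; -0.025 0.025 0.0134 0 0 0.0381; -0.0219 0.0278 0.0133 0 0 0.0382; -0.0184 0.0302 0.0134 0 0 0.0381; -0.0147 0.0322 0.0133 0 0 0.0382; -0.0107 0.0336 0.0134 0 0 0.0381
```

play_rows(
  increments="0 0 -0.03 0 0 0; 0 0 -0.065 0 0 0; 0 0 -0.065 0 0 0; 0 0 -0.065 0 0 0; 0 0 -0.035 0 0 0",
)

```text
clock: 6.8
eef_pos: [0.5026, 0.1093, 0.2692]
orientation: [0.003, 0.115, 0.993, 0.001]
wrist_force: [0.3, 0.1, -0.1]
opening: -0.0002
```

play_rows(
  increments="-0.003 -0.044 0.012 0 0 0.039; -0.008 -0.043 0.012 0 0 0.039; -0.013 -0.042 0.012 0 0 0.039; -0.018 -0.04 0.012 0 0 0.039; -0.023 -0.038 0.012 0 0 0.039; -0.027 -0.035 0.012 0 0 0.039; -0.031 -0.031 0.012 0 0 0.039; -0.035 -0.027 0.012 0 0 0.039; -0.038 -0.022 0.012 0 0 0.039; -0.04 -0.018 0.012 0 0 0.039; -0.042 -0.013 0.012 0 0 0.039; 0 0 0 0 0 0",
  hand=-1,
)

```text
clock: 8.0
eef_pos: [0.4581, -0.131, 0.1987]
orientation: [0.0, 0.711, 0.703, -0.0]
wrist_force: [-0.0, 0.4, -0.8]
opening: 0.0854
```

play_rows(
  increments="-0.035 -0.002 0.013 0 0 0.038; -0.035 0.002 0.013 0 0 0.038; -0.035 0.006 0.013 0 0 0.038; -0.034 0.011 0.013 0 0 0.038; -0.032 0.014 0.013 0 0 0.038; -0.03 0.018 0.013 0 0 0.038; -0.028 0.022 0.013 0 0 0.038; -0.025 0.025 0.013 0 0 0.038; -0.022 0.028 0.013 0 0 0.038; -0.018 0.03 0.013 0 0 0.038; 0 0 0 0 0 0; 0 0 0 0 0 0",
)

```text
clock: 9.2
eef_pos: [0.4482, -0.3049, 0.134]
orientation: [-0.0, 0.983, 0.185, 0.0]
wrist_force: [-0.4, -0.6, -0.6]
opening: 0.0855
```

```bash
python3 look.py c4
python3 - <<'E'
from h import *
P=np.load("est.npz")["P"]; g=T(P,(-.13,0,0))[0]
plan([g[0],g[1],.12],P[2]-np.pi/2,4)
for c in("side","top"):
  print(c,[(n,proj(c,T(P,L)).round(1).tolist()) for n,L in (("ball",(0,0,.012)),)])
E
```

```text
{'clock': 9.2, 'qpos': [-0.6437, 0.0962, 1.9889, 0.0007, 1.0563, 0.5544], 'eef_pos': [0.4482, -0.3049, 0.134], 'orientation': [-0.0002, 0.9827, 0.1851, 0.0003], 'wrist_force': [-0.4427, -0.6051, -0.5634], 'opening': 0.0855}
-0.0068 0.0174 0.007 0 -0.0001 0.0191; -0.0057 0.0177 0.007 0 0 0.0191; -0.0047 0.0181 0.007 0 -0.0001 0.0191; -0.0036 0.0183 0.0071 0.0001 0 0.019 

side [('ball', [[333.0, 281.7]])]
top [('ball', [[352.2, 199.1]])]
```

View pics/c4.png

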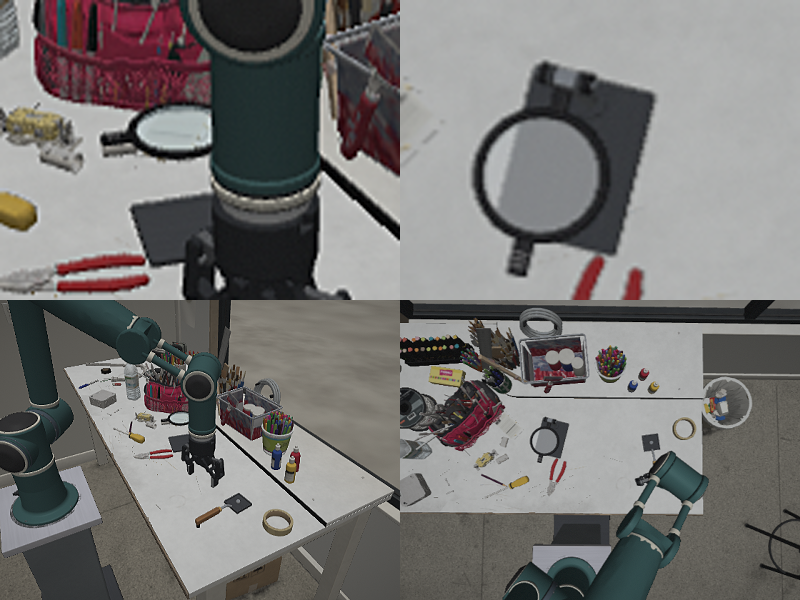

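play_rows(
  increments="-0.007 0.017 0.007 0 0 0.019; -0.006 0.018 0.007 0 0 0.019; -0.005 0.018 0.007 0 0 0.019; -0.004 0.018 0.007 0 0 0.019; 0 0 0 0 0 0; 0 0 0 0 0 0",
)

```text
clock: 9.9
eef_pos: [0.4472, -0.3418, 0.1196]
orientation: [-0.0, 0.998, 0.067, 0.0]
wrist_force: [-0.5, -0.1, 0.6]
opening: 0.0855
```

```bash
python3 look.py c5
python3 - <<'E'
from h import *
e=np.load("est.npz");P=e["P"];S=e["S"]; g=T(P,(-.13,0,0))[0]; print(g)
plan([g[0],g[1],.05],P[2]-np.pi/2,3)
print("lens c",proj("top",lens(S,0,(.08,0,0))),proj("top",lens(S,0,(.162,0,0))))
b=cv2.imread("pics/c4_t.png"); a=cv2.imread("pics/c5_s.png")
th=np.linspace(0,6.28,60)
for r in(.055,):
    cv2.polylines(b,[np.round(proj("top",lens(S,0,np.c_[.08+r*np.cos(th),r*np.sin(th),0*th]))*16).astype(int).reshape(-1,1,2)],True,(0,255,255),1,cv2.LINE_AA,4)
q=cv2.resize(b[160:240,170:250],(400,400),interpolation=cv2.INTER_CUBIC)
w=cv2.resize(a[250:330,260:340],(400,400),interpolation=cv2.INTER_CUBIC)
cv2.imwrite("pics/z5.png",np.hstack([q,w]))
E
```

```text
{'clock': 9.9, 'qpos': [-0.6971, 0.1498, 1.9577, 0.0004, 1.0341, 0.7401], 'eef_pos': [0.4472, -0.3418, 0.1196], 'orientation': [-0.0001, 0.9978, 0.0666, 0.0001], 'wrist_force': [-0.519, -0.0882, 0.5652], 'opening': 0.0855}
[ 0.44821934 -0.34187997  0.        ]
0.0007 0.0001 0.0465 0 0 0; 0.0007 0.0001 0.0464 0 -0.0001 0; 0.0006 0.0001 0.0465 0 0 0.0001 

lens c [[203.18189005 196.95616523]] [[195.38614464 227.02448846]]
```

View pics/z5.png

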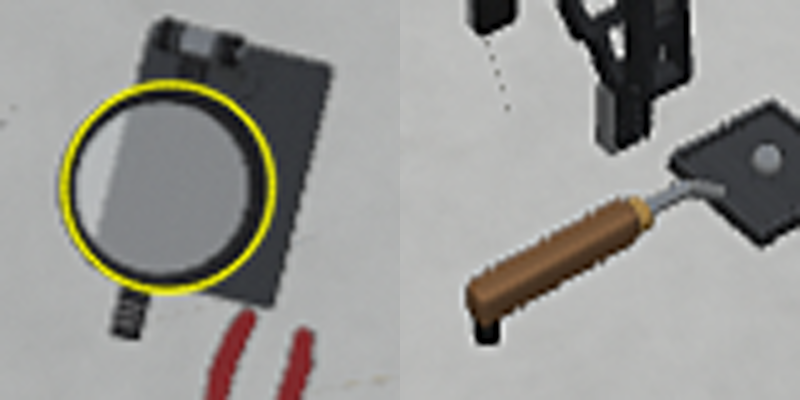

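```bash
sed -i 's|return \[ox+u/f,oy+v/(g or f)\]|return [ox+(u+.5)/f-.5,oy+(v+.5)/(g or f)-.5]|' fit.py; python3 fit.py
python3 - <<'E'
from h import *
import itertools
b=cv2.imread("pics/c4_t.png").astype(float)
S=np.load("est.npz")["S"]
# radial profile fit of the outer rim of the frame at z=.135: maximise darkness inside ring minus outside
g=b.mean(2)
th=np.linspace(0,2*np.pi,120,endpoint=False)
def samp(S,r,z=.135):
    X=np.c_[S[0]+r*np.cos(th),S[1]+r*np.sin(th),0*th+z]
    uv=proj("top",X).astype(np.float32)
    return cv2.remap(g.astype(np.float32),uv[:,0].reshape(1,-1),uv[:,1].reshape(1,-1),cv2.INTER_LINEAR)[0]
c0=T(S,(-.08,0,0))[0][:2]; best=[]
for dx in np.arange(-5,5.1,.5):
  for dy in np.arange(-5,5.1,.5):
    c=c0+[dx*1e-3,dy*1e-3]
    best.append((samp(c,.051).mean(),samp(c,.051).std(),dx,dy))
best.sort(key=lambda t:t[0]+t[1]); print(c0,best[:5])
E
```

```text
stand [0.6472 0.0761 6.0515] [ 1.  -0.4  0.3  0.5 -0.8  0.2 -0.4 -1.8 -0.1  0.5  0.6 -0.6]
a [0.79205691] [0.7 0.2 0.8 0.4]
tray pocket [ 0.5776 -0.3231  0.1348] [ 0.5 -0.2  1.2 -0.5  0.7  0.2  0.2  0.1  0.4  0.   0.5  1.1 -0.1  0.1
  0.1 -1.8  0.3 -0.8 -0.5 -0.8 -0.6 -2.4]
grip [[ 0.448823   -0.34057384  0.025     ]]
[0.56929453 0.09442727] [(np.float32(29.870363), np.float32(2.4943228), np.float64(-2.0), np.float64(-1.0)), (np.float32(30.203447), np.float32(2.367194), np.float64(-1.5), np.float64(-1.0)), (np.float32(30.11884), np.float32(2.5488741), np.float64(-2.0), np.float64(-0.5)), (np.float32(30.138681), np.float32(2.606604), np.float64(-2.0), np.float64(-1.5)), (np.float32(29.781563), np.float32(3.0041635), np.float64(-2.5), np.float64(-1.0))]
```

play_rows(
  increments="0.0035 -0.002 0.05 0 0 0; 0 0 0.05 0 0 0; 0 0 0.04 0 0 0; 0 0 0.03 0 0 0; 0 0 0.02 0 0 0; 0 0 0 0 0 0; 0 0 0 0 0 0",
)

```text
clock: 10.7
eef_pos: [0.449, -0.3416, 0.0248]
orientation: [0.0, 0.998, 0.065, 0.0]
wrist_force: [-0.1, 0.6, 0.2]
opening: 0.086
```

Run:
```python
from h import *
obs()
e=np.load("est.npz");P=e["P"]
g=T(P,(-.13,0,0))[0]
plan([g[0],g[1],.006],P[2]-np.pi/2,3)
a=robot.camera("side");b=robot.camera("top")
cv2.imwrite("pics/z6.png",np.hstack([cv2.resize(a[240:330,250:370],(533,400),interpolation=cv2.INTER_CUBIC),cv2.resize(b[170:270,310:370],(240,400),interpolation=cv2.INTER_CUBIC)]))
```

```text
{'clock': 10.7, 'qpos': [-0.6945, 0.2709, 2.0157, 0.0, 0.8542, 0.7452], 'eef_pos': [0.449, -0.3416, 0.0248], 'orientation': [0.0002, 0.9979, 0.0655, 0.0003], 'wrist_force': [-0.0516, 0.5895, 0.1693], 'opening': 0.086}
0 -0.0007 0.0125 0.0001 -0.0001 -0.0004; 0 -0.0006 0.0125 0 0 -0.0004; -0.0001 -0.0007 0.0126 0.0001 -0.0001 -0.0004
```

View pics/z6.png

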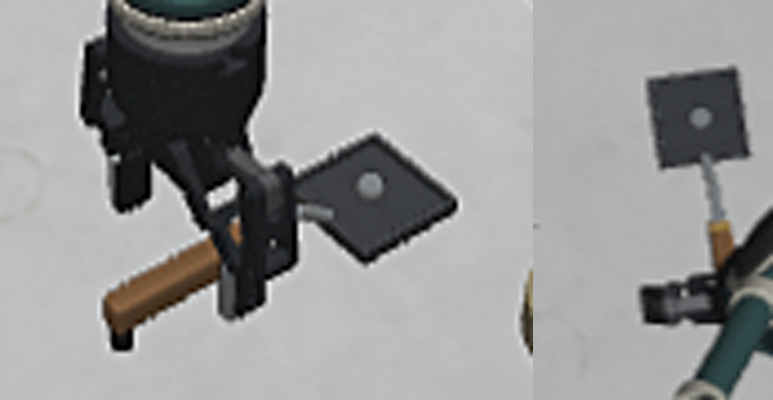

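play_rows(
  increments="0 -0.001 0.018 0 0 -0.001; 0 -0.001 0.018 0 0 0; 0 0 0 0 0 0; 0 0 0 0 0 0; 0 0 0 0 0 0; 0 0 0 0 0 0; 0 0 0 0 0 0",
  hand=0.4,
)

```text
clock: 11.5
eef_pos: [0.4486, -0.3405, 0.0065]
orientation: [0.0, 0.998, 0.067, 0.0]
wrist_force: [-0.8, 0.2, 0.1]
opening: 0.0257
```

play_rows(
  increments="0 0 0 0 0 0; 0 0 0 0 0 0",
  hand=0.5,
)

```text
clock: 11.7
eef_pos: [0.4485, -0.3404, 0.0064]
orientation: [0.0, 0.998, 0.067, 0.0]
wrist_force: [0.2, 0.0, -0.5]
opening: 0.0215
```

play_rows(
  increments="0 0 0 0 0 0; 0 0 0 0 0 0",
  hand=0.56,
)

```text
clock: 11.9
eef_pos: [0.4485, -0.3404, 0.0064]
orientation: [0.0, 0.998, 0.067, 0.0]
wrist_force: [-0.8, -0.4, 1.0]
opening: 0.0189
```

play_rows(
  increments="0 0 0 0 0 0; 0 0 0 0 0 0",
  hand=0.6,
)

```text
clock: 12.1
eef_pos: [0.4484, -0.3405, 0.0064]
orientation: [0.0, 0.998, 0.067, 0.0]
wrist_force: [-0.7, -0.8, 1.3]
opening: 0.0169
```

play_rows(
  increments="0 0 0 0 0 0; 0 0 0 0 0 0; 0 0 0 0 0 0; 0 0 0 0 0 0; 0 0 0 0 0 0; 0 0 0 0 0 0",
  hand=1,
)

```text
clock: 12.7
eef_pos: [0.4485, -0.3405, 0.0065]
orientation: [0.0, 0.998, 0.067, 0.0]
wrist_force: [-0.9, -0.9, 3.9]
opening: 0.0149
```

```bash
python3 look.py c7
python3 - <<'E'
import cv2,numpy as np
a=cv2.imread("pics/c7_s.png");b=cv2.imread("pics/c7_t.png")
cv2.imwrite("pics/z7.png",np.hstack([cv2.resize(a[240:330,250:370],(533,400),interpolation=cv2.INTER_CUBIC),cv2.resize(b[170:270,310:370],(240,400),interpolation=cv2.INTER_CUBIC)]))
E
```

```text
{'clock': 12.7, 'qpos': [-0.6935, 0.2962, 2.0255, -0.0001, 0.8196, 0.7434], 'eef_pos': [0.4485, -0.3405, 0.0065], 'orientation': [0.0001, 0.9978, 0.0669, 0.0001], 'wrist_force': [-0.938, -0.8718, 3.8788], 'opening': 0.0149}
```

View pics/z7.png

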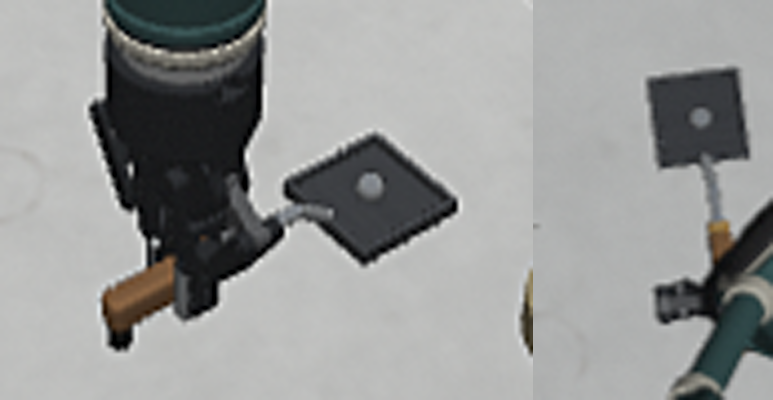

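play_rows(
  increments="0 0 -0.003 0 0 0; 0 0 -0.006 0 0 0; 0 0 -0.01 0 0 0; 0 0 -0.014 0 0 0; 0 0 -0.016 0 0 0; 0 0 -0.016 0 0 0; 0 0 -0.016 0 0 0; 0 0 -0.016 0 0 0; 0 0 -0.014 0 0 0; 0 0 -0.01 0 0 0; 0 0 -0.005 0 0 0; 0 0 0 0 0 0",
)

```text
clock: 14.0
eef_pos: [0.4486, -0.3405, 0.0697]
orientation: [0.0, 0.998, 0.067, 0.0]
wrist_force: [0.2, 0.3, -1.4]
opening: 0.0152
```

```bash
python3 look.py c8
python3 - <<'E'
from h import *
a=cv2.imread("pics/c8_s.png");b=cv2.imread("pics/c8_t.png")
P=np.load("est.npz")["P"]; dz=robot.get_obs()["eef_pos"][2]-.0065
for c,im in(("side",a),("top",b)):
    print(c,"ball exp",proj(c,T(P,(0,0,.012+dz))))
    X=T(P,np.array([(.034,.034,.011),(-.034,.034,.011),(-.034,-.034,.011),(.034,-.034,.011)])+[0,0,dz])
    im2=im.copy(); cv2.polylines(im2,[np.round(proj(c,X)*16).astype(int).reshape(-1,1,2)],True,(0,255,0),1,cv2.LINE_AA,4)
    if c=="side": a2=im2
    else: b2=im2
r=lambda x,w:cv2.resize(x,(w,300),interpolation=cv2.INTER_CUBIC)
cv2.imwrite("pics/z8.png",np.vstack([np.hstack([r(a[220:310,260:380],400),r(b[165:255,310:400],300)]),np.hstack([r(a2[220:310,260:380],400),r(b2[165:255,310:400],300)])]))
E
```

```text
{'clock': 14.0, 'qpos': [-0.6934, 0.2088, 1.9932, -0.0, 0.9389, 0.7435], 'eef_pos': [0.4486, -0.3405, 0.0697], 'orientation': [0.0003, 0.9978, 0.0669, 0.0003], 'wrist_force': [0.1727, 0.3228, -1.4336], 'opening': 0.0152}
side ball exp [[334.40319165 261.82192797]]
top ball exp [[355.70880574 197.01585361]]
```

View pics/z8.png

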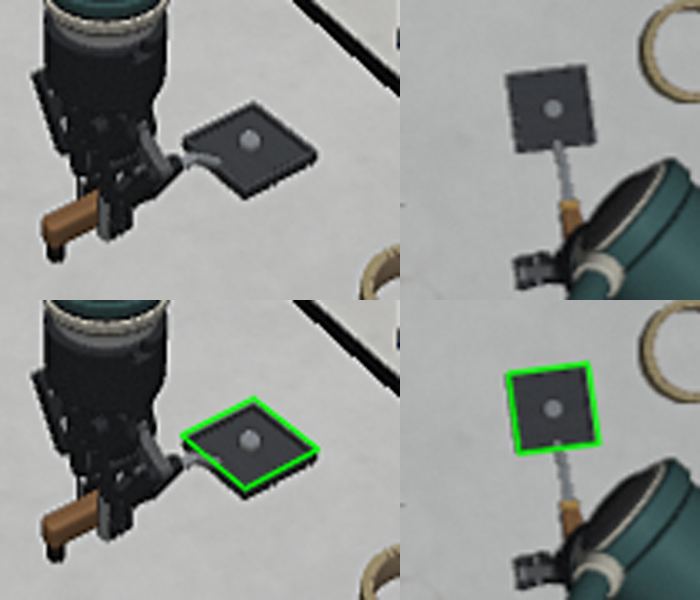

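```bash
cat > traj.py <<'E'
from h import *
o=robot.get_obs(); p=o["eef_pos"].copy(); R=Rot.from_quat(o["orientation"],scalar_first=True)
h0=np.arctan2(*R.as_matrix()[[1,0],1]); off=np.array([.5776,-.3231])-[.4486,-.3405]; al0=np.arctan2(off[1],off[0])
L=np.array([.568,.094]); psi=.9; dh=psi-al0; u=np.array([np.cos(psi),np.sin(psi)])
tgt=np.r_[L-np.linalg.norm(off)*u,.0695]; print(tgt,h0,dh)
n=36; t=np.arange(1,n+1)/n; s=t**3*(10-15*t+6*t*t)
p0=p.copy(); hd=h0; rows=[]
for k in s:
    W=p0+(tgt-p0)*k
    y=np.array([np.cos(hd),np.sin(hd)]);x=np.array([-y[1],y[0]])  # z down: x = y cross z
    x=np.array([y[1]*-1,y[0]]) 
    d=W-p; dd=np.round(np.array([d[:2]@x,d[:2]@y,-d[2]])/.5,3)
    rz=np.round(-(h0+dh*k-hd)/np.pi,3)
    rows.append((*dd,rz)); p=p+np.r_[x*dd[0]*.5+y*dd[1]*.5,-dd[2]*.5]; hd-=rz*np.pi
for j in range(0,n,12): print("; ".join("%g %g %g 0 0 %g"%tuple(v+0. for v in r) for r in rows[j:j+12]),"\n")
E
python3 traj.py
```

```text
[ 0.48708615 -0.00796425  0.0695    ] -1.4368971936467423 0.7659254716222604
0 0 0 0 0 0; 0 -0.001 0 0 0 0; 0.001 -0.002 0 0 0 -0.001; 0.001 -0.004 0 0 0 -0.002; 0.002 -0.007 0 0 0 -0.002; 0.002 -0.009 0 0 0 -0.004; 0.003 -0.012 0 0 0 -0.004; 0.005 -0.014 0 0 0 -0.006; 0.005 -0.017 0 0 0 -0.006; 0.007 -0.02 0 0 0 -0.008; 0.008 -0.023 0 0 0 -0.009; 0.01 -0.024 0 0 0 -0.009 

0.012 -0.026 0 0 0 -0.011; 0.013 -0.028 0 0 0 -0.011; 0.015 -0.029 0 0 0 -0.012; 0.016 -0.029 0 0 0 -0.012; 0.018 -0.029 0 0 0 -0.012; 0.02 -0.029 -0.001 0 0 -0.013; 0.02 -0.028 0 0 0 -0.013; 0.022 -0.026 0 0 0 -0.012; 0.022 -0.026 0 0 0 -0.012; 0.022 -0.023 0 0 0 -0.012; 0.021 -0.022 0 0 0 -0.011; 0.021 -0.02 0 0 0 -0.011 

0.02 -0.017 0 0 0 -0.009; 0.019 -0.015 0 0 0 -0.009; 0.016 -0.013 0 0 0 -0.008; 0.015 -0.01 0 0 0 -0.006; 0.012 -0.009 0 0 0 -0.006; 0.01 -0.007 0 0 0 -0.004; 0.008 -0.005 0 0 0 -0.004; 0.006 -0.004 0 0 0 -0.002; 0.003 -0.002 0 0 0 -0.002; 0.002 -0.001 0 0 0 0; 0.001 -0.001 0 0 0 -0.001; 0 0 0 0 0 0
```

play_rows(
  increments="0 -0.001 0 0 0 0; 0.001 -0.002 0 0 0 -0.001; 0.001 -0.004 0 0 0 -0.002; 0.002 -0.007 0 0 0 -0.002; 0.002 -0.009 0 0 0 -0.004; 0.003 -0.012 0 0 0 -0.004; 0.005 -0.014 0 0 0 -0.006; 0.005 -0.017 0 0 0 -0.006; 0.007 -0.02 0 0 0 -0.008; 0.008 -0.023 0 0 0 -0.009; 0.01 -0.024 0 0 0 -0.009; 0.012 -0.026 0 0 0 -0.011",
)

```text
clock: 15.3
eef_pos: [0.4585, -0.2553, 0.0693]
orientation: [-0.0, 0.986, 0.165, -0.0]
wrist_force: [0.2, -0.6, -1.8]
opening: 0.0148
```

play_rows(
  increments="0.013 -0.028 0 0 0 -0.011; 0.015 -0.029 0 0 0 -0.012; 0.016 -0.029 0 0 0 -0.012; 0.018 -0.029 0 0 0 -0.012; 0.02 -0.029 0 0 0 -0.013; 0.02 -0.028 0 0 0 -0.013; 0.022 -0.026 0 0 0 -0.012; 0.022 -0.026 0 0 0 -0.012; 0.018 -0.018 0 0 0 -0.01; 0.012 -0.012 0 0 0 -0.006; 0.006 -0.006 0 0 0 -0.003; 0 0 0 0 0 0",
)

```text
clock: 16.5
eef_pos: [0.4773, -0.0975, 0.0693]
orientation: [0.0, 0.94, 0.34, -0.0]
wrist_force: [0.3, 0.0, -0.3]
opening: 0.0149
```

```bash
python3 look.py c9; sed 's/^o=robot.*$/o=robot.get_obs(); p=o["eef_pos"].copy(); R=Rot.from_quat(o["orientation"],scalar_first=True)/; s/^h0=np.arctan2(\*R.*$/h0=np.arctan2(*R.as_matrix()[[1,0],1]); rel=0.1341+1.4369; Ln=.1302/; s/^L=np.array.*$/L=np.array([.568,.094]); psi=.9; dh=psi-rel-h0; u=np.array([np.cos(psi),np.sin(psi)])/; s/np.linalg.norm(off)/Ln/; s/n=36/n=22/' traj.py > traj2.py; python3 traj2.py
```

```text
{'clock': 16.5, 'qpos': [-0.2525, 0.0741, 2.1503, -0.0002, 0.9171, 0.6243], 'eef_pos': [0.4773, -0.0975, 0.0693], 'orientation': [0.0001, 0.9404, 0.3401, -0.0], 'wrist_force': [0.294, 0.0078, -0.2842], 'opening': 0.0149}
[ 0.48706638 -0.00798916  0.0695    ] -0.8779114027808377 0.20691140278083753
0 0 0 0 0 0; 0.001 -0.001 0 0 0 0; 0.002 -0.002 0 0 0 -0.001; 0.003 -0.003 0 0 0 -0.002; 0.005 -0.004 0 0 0 -0.002; 0.006 -0.006 0 0 0 -0.003; 0.008 -0.007 0 0 0 -0.004; 0.009 -0.009 0 0 0 -0.005; 0.011 -0.009 0 0 0 -0.005; 0.011 -0.009 0 0 0 -0.005; 0.012 -0.01 0 0 0 -0.006; 0.012 -0.01 0 0 0 -0.006 

0.012 -0.009 0 0 0 -0.005; 0.011 -0.008 0 0 0 -0.005; 0.01 -0.007 0 0 0 -0.004; 0.009 -0.006 0 0 0 -0.004; 0.007 -0.005 0 0 0 -0.004; 0.006 -0.004 0 0 0 -0.002; 0.003 -0.002 0 0 0 -0.002; 0.003 -0.001 0 0 0 0; 0 -0.001 0 0 0 -0.001; 0.001 0 0 0 0 0
```

View pics/c9.png

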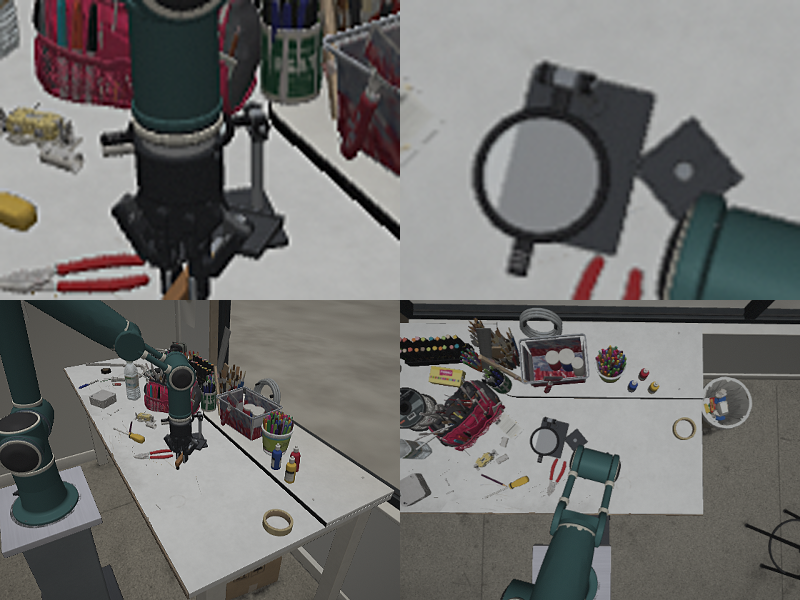

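play_rows(
  increments="0.001 -0.001 0 0 0 0; 0.002 -0.002 0 0 0 -0.001; 0.003 -0.003 0 0 0 -0.002; 0.005 -0.004 0 0 0 -0.002; 0.006 -0.006 0 0 0 -0.003; 0.008 -0.007 0 0 0 -0.004; 0.009 -0.009 0 0 0 -0.005; 0.011 -0.009 0 0 0 -0.005; 0.011 -0.009 0 0 0 -0.005; 0.012 -0.01 0 0 0 -0.006; 0.012 -0.01 0 0 0 -0.006; 0.012 -0.009 0 0 0 -0.005",
)

```text
clock: 17.8
eef_pos: [0.4837, -0.0368, 0.0693]
orientation: [-0.0, 0.915, 0.405, -0.0]
wrist_force: [0.2, -0.1, -0.6]
opening: 0.015
```

play_rows(
  increments="0.011 -0.008 0 0 0 -0.005; 0.01 -0.007 0 0 0 -0.004; 0.009 -0.006 0 0 0 -0.004; 0.007 -0.005 0 0 0 -0.004; 0.006 -0.004 0 0 0 -0.002; 0.003 -0.002 0 0 0 -0.002; 0.003 -0.001 0 0 0 0; 0 -0.001 0 0 0 -0.001; 0.001 0 0 0 0 0; 0 0 0 0 0 0; 0 0 0 0 0 0; 0 0 0 0 0 0",
)

```text
clock: 19.0
eef_pos: [0.4871, -0.0076, 0.0693]
orientation: [0.0, 0.9, 0.435, -0.0]
wrist_force: [-0.4, 0.2, -0.9]
opening: 0.0151
```

```bash
python3 look.py d1
python3 - <<'E'
from h import *
o=robot.get_obs(); R=Rot.from_quat(o["orientation"],scalar_first=True).as_matrix()
h=np.arctan2(R[1,1],R[0,1]); psi=h+.1341+1.4369
ball=np.r_[o["eef_pos"][:2]+.1302*np.array([np.cos(psi),np.sin(psi)]),.075]; print("ball exp",ball,proj("top",ball),"lens ctr px",proj("top",np.array([[.568,.094,.13],[.568,.094,.075]])),R[2].round(4))
b=cv2.imread("pics/d1_t.png")
x=lambda im:cv2.resize(im[165:235,170:240],(400,400),interpolation=cv2.INTER_CUBIC)
b2=b.copy()
X=T([ball[0],ball[1],psi],np.array([(.034,.034,.074),(-.034,.034,.074),(-.034,-.034,.074),(.034,-.034,.074)]))
cv2.polylines(b2,[np.round(proj("top",X)*16).astype(int).reshape(-1,1,2)],True,(0,255,0),1,cv2.LINE_AA,4)
cv2.imwrite("pics/zd1.png",np.hstack([x(b),x(b2)]))
E
```

```text
{'clock': 19.0, 'qpos': [-0.0668, 0.0742, 2.1503, -0.0, 0.9171, 0.6038], 'eef_pos': [0.4871, -0.0076, 0.0693], 'orientation': [0.0, 0.9004, 0.4351, -0.0], 'wrist_force': [-0.4374, 0.2422, -0.885], 'opening': 0.0151}
ball exp [0.56805724 0.09441243 0.075     ] [[206.29167918 198.95313964]] lens ctr px [[202.69802501 197.2636135 ]
 [206.43943843 198.97505156]] [ 0.  0. -1.]
```

View pics/zd1.png

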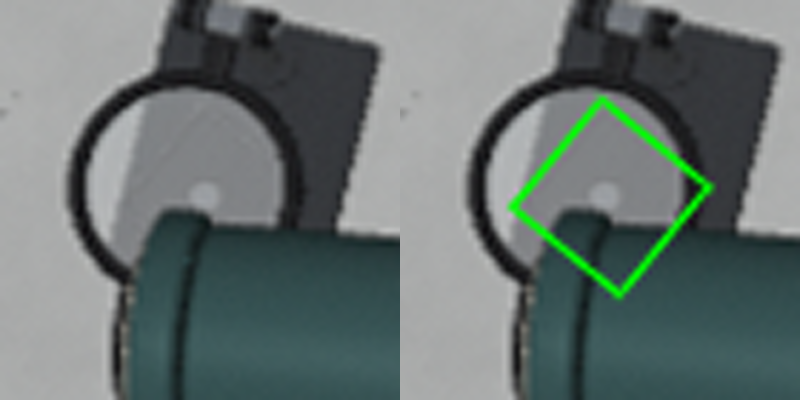

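View pics/d1.png

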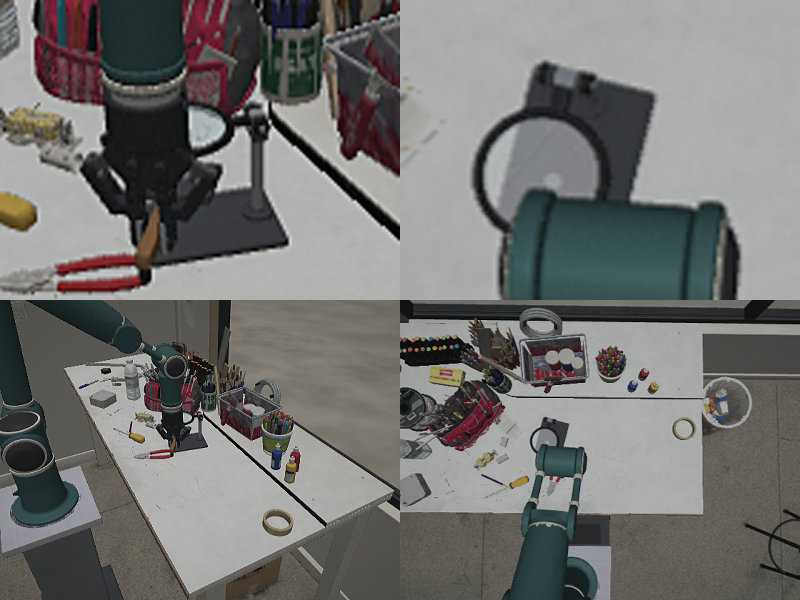

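Run:
```python
from h import *
o=obs(); print(o["joint_velocities"].round(4))
print(robot.close_job())
```

```text
{'clock': 19.1, 'qpos': [-0.0667, 0.0742, 2.1503, -0.0, 0.9171, 0.6038], 'eef_pos': [0.4872, -0.0076, 0.0693], 'orientation': [0.0, 0.9004, 0.4351, 0.0], 'wrist_force': [-0.3447, 0.07, -0.8566], 'opening': 0.0151}
[ 0.0018 -0.001  -0.0007 -0.0008  0.0011  0.0015]
the job is handed in; nothing more can be done
None
```

I folded the lens down to level, then lifted the tray by its handle and brought the ball under the lens. I handed the job in at 19.1 s with the tray held still there.

- **Lens:** I pushed the tab down with the closed fingers until the tips stood at 134.2 mm; the tab's top is at 134 mm when the lens is level. In the side picture taken then, the lens matched the outline I drew for a level lens. The lens looked unmoved in later pictures, and the tray never came near it.
- **Ball position:** By calculation, the ball is within about 1 mm sideways of the lens middle and 55 mm below it. In the top picture the ball shows through the glass about 1 pixel (2.7 mm) from where I expected it. The lens frame is off by a similar amount in the same direction, so ball and lens should still line up to 1–2 mm.
- **Tray:** After the lift, the ball was within 0.3 pixel of where a level tray would put it, so the tray did not sag. At the final pose the tool points straight down, the fingers hold at 15.1 mm, and the wrist reads about 1 N.
- **Not checked:** The arm blocked the side view at the end, so the final height and level come from the arm's readings and the check after the lift. I did not re-measure the tape, cutters and screwdriver. They look undisturbed wherever they show, and nothing I carried came close to them.

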